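Set out colour-coded samples in their holders

TASK

Set out the four samples for the next run, each in the holder of its own colour: lay the tube with the red cap and the tube with the blue cap lengthwise and centred in the red and the blue cradle, flat between the rails, and set the dish with the green sticker and the dish with the yellow sticker flat between the posts of the green and the yellow stand. Keep the dishes level, drop nothing, and leave the timer and the tape roll where they are.

Things in the scene. Friction and masses are not known exactly. Their poses are not given: they have to be found in the camera images.
- tube_red: loose clear conical 15 ml tube with a red screw cap, lying on its side; 114 mm long, 23 mm wide and 23 mm high; it does not roll. Origin: middle of its length, on its underside; x runs along the tube, y across it, z up. Take it across its width near the middle. About 12 g
- tube_blue: loose clear conical 15 ml tube with a blue screw cap, lying on its side; 114 mm long, 23 mm wide and 23 mm high; it does not roll. Origin: middle of its length, on its underside; x runs along the tube, y across it, z up. Take it across its width near the middle. About 12 g
- dish_green: loose round covered Petri dish, 60 mm across (62 over the cover's rim) and 15 mm high, lying flat, with a round green sticker 34 mm across on its cover. Origin: centre of its underside; z up. It is taken across its diameter by the rim, in any direction. About 16 g
- dish_yellow: loose round covered Petri dish, 60 mm across (62 over the cover's rim) and 15 mm high, lying flat, with a round yellow sticker 34 mm across on its cover. Origin: centre of its underside; z up. It is taken across its diameter by the rim, in any direction. About 16 g
- cradle_red: fixed low tube cradle: white plate 130 x 52 x 5 mm with a red stripe and four red rails (30 mm long, 6 thick, tops 13 mm above the bench), a pair near each end, 40 mm clear between the sides; the middle 64 mm has none, room for fingers. No end stops. The tube lies flat on the plate along x. Origin: centre of the underside, on the bench; x along, y across, z up
- cradle_blue: fixed low tube cradle: white plate 130 x 52 x 5 mm with a blue stripe and four blue rails (30 mm long, 6 thick, tops 13 mm above the bench), a pair near each end, 40 mm clear between the sides; the middle 64 mm has none, room for fingers. No end stops. The tube lies flat on the plate along x. Origin: centre of the underside, on the bench; x along, y across, z up
- stand_green: fixed low dish stand: white plate 90 x 90 x 6 mm with a printed green ring (68 mm outside) and four green posts, 8 mm thick and 4 mm above the plate, at x, y = +-31 mm. The dish lies flat on the plate between them with 10 mm of play; fingers have room along x or y. Origin: centre of the underside, on the bench; x, y along the sides, z up
- stand_yellow: fixed low dish stand: white plate 90 x 90 x 6 mm with a printed yellow ring (68 mm outside) and four yellow posts, 8 mm thick and 4 mm above the plate, at x, y = +-31 mm. The dish lies flat on the plate between them with 10 mm of play; fingers have room along x or y. Origin: centre of the underside, on the bench; x, y along the sides, z up
- timer: bystander, loose: white lab timer lying on its back, 87 x 86 x 19 mm, nearer the robot than the work; to be left where it lies. Origin: centre of its underside
- tape: bystander, loose: roll of beige tape lying flat, 104 mm across, 25 mm high, nearer the robot than the work; to be left where it lies. Origin: centre of its underside

How it is judged:
By the outcome, as a careful person would: the job done as asked, in the order asked, and still so for the second after the job is handed in, with the robot touching nothing.
It also fails if it takes over 93 s, if anything falls off the work surface, if the arm or the gripper's body presses on something with over 40 N, if the wrist force passes 120 N, or if a joint passes its speed limit or range.

ROBOT

A 6-joint arm with a two-finger parallel gripper is mounted at the origin on the work surface; the furniture and walls round the work are solid. World frame = base frame: x ahead of the robot, y to its left, z up, the work surface at z = 0. Lengths are in m, angles in rad, forces in N, time in s.
With the tool pointing down it reaches from about 0.3 to 0.875 m from the base axis. Payload 6.4 kg.
Tool frame: the origin (TCP) lies at the very end of the fingers, on their centre line; the grasp point (between the pads) lies 19 mm behind it (robot.tcp_to_grasp is the distance from the TCP to the grasp point, in m); z points along the fingers, x is the direction in which the jaws open and shut, and the axes are right-handed (so a half turn about z gives the same grasp; the last joint's range is limited). The gripper opens to 85 mm and grips with 20 to 120 N. Pads are 22 mm wide; open, the fingers measure 114 mm over their backs; the gripper's body (76 mm by 85 mm) begins 54 mm behind the grasp point. The pads swing forward as they close: fully open they stand 13 mm farther back than shut.
Start: joints at [1.031, 0.181, 1.607, -0, 1.354, -0.206], TCP at [0.188, 0.543, 0.201] pointing down, gripper open.
Joint ranges: [-2.99, 2.99], [-0.89, 2.07], [0.3, 2.58], [-1.14, 4.28], [0, 2.63], [-3.12, 3.12]. Speed limits (rad/s): [2.57, 2.57, 3.01, 3.14, 3.14, 3.14].

INTERFACE

Orientations are given as a unit quaternion [x, y, z, w].
In Python, from plant import robot gives the robot as it stands.
- The arm moves only by the tool arm_command, never from a script. Its argument "series" is a list of rows, each a list of 3 entries, a list of its own where there are three numbers: the turn, a rotation vector about the world's x, y, z in degrees, then the shift along the world's x, y, z in mm, then the finger opening in mm, from 0 to 85.4. A call has 1 to 5 rows; each row shifts and turns the commanded pose from where the row before left it; what a row does not reach is not made up. A row lasts 1/10 s, in which the tool goes at most 50 mm and 8.59 degrees, less where a joint would pass 70% of its speed; a pose out of reach is approached as far as the arm can. A call with a gripper value outside its range is refused whole. The fingers move at their own pace and stop on an object; the grip force is fixed at half the most. Time passes only in rows, so rows that do not move let the fingers close. It gives the time, the measured TCP pose, the force and the opening at its end, in the units of the state.
- robot.read_state(): the state, without advancing time (a new reading comes with each control period).
- robot.camera(name): name is "side" or "top"; returns a dict with "color" (420x560x3 uint8, red, green, blue), "camera_matrix" (3x3 intrinsics, pixels), "extrinsics" (4x4, takes a point from camera to world coordinates). Camera axes: x right, y up, looking along -z (the intrinsics and any distortion apply to the point x, -y, -z); pixel columns grow to the right and rows downward; lengths in m; the calibration is good to about 2 mm. A picture is of the moment at which its call begins. There is no depth.
- robot.sign_off(): hands the job in, once; it reports no verdict.
The state is a dict: "t": time; "joints": joint angles; "joint_vel": joint speeds; "joint_torque": joint torques, N m; "eef_pos": TCP position; "tcp_rot": TCP orientation; "ft_force": force on the tool from outside, world axes, zero at the start; "ft_torque": the same for the moment, N m; "grip_width": finger opening in m.
Only numpy, scipy, OpenCV 4.12 (cv2) and the standard library are available. Lean on these libraries where they do the work, as an engineer would, in place of code of your own. Each camera call takes 0.05 s, during which the arm holds its last target. There are 200 camera calls.

## Working session

There is one attempt and no reset: what is moved stays moved. The work goes in short steps, Python scripts to look and compute and a tool call to move; the robot and the scene stay as the last step left them, time stands still between calls to the robot, and variables do not carry over. Pictures are saved under pics/ and viewed, about 12 in all and at most 16, crops included, and the job is handed in when it is done.

Besides the shell and the picture viewer there is one more tool, called after "Request:" in YAML: its name, and indented under it one key for each argument. arm_command: Moves the arm, as the interface text tells. Its arguments: {"type":"object","properties":{"series":{"type":"array","items":{"type":"array"}}},"required":["series"]}

```bash
ls; mkdir -p pics; python3 - <<'E'
from plant import robot
import cv2,numpy as np
for n in("top","side"):
    c=robot.camera(n); cv2.imwrite(f"pics/{n}0.png",c["color"][:,:,::-1]); print(n,c["camera_matrix"],np.round(c["extrinsics"],3),[k for k in c])
print(robot.read_state(), robot.tcp_to_grasp)
E
```

```text
pics
top [[423.39472858   0.         279.4830503 ]
 [  0.         423.39472858 214.49169688]
 [  0.           0.           1.        ]] [[-0.023  0.981 -0.194  0.309]
 [-1.    -0.025 -0.008  0.027]
 [-0.013  0.194  0.981  0.875]
 [ 0.     0.     0.     1.   ]] ['color', 'camera_matrix', 'extrinsics']
side [[485.71943527   0.         278.5870387 ]
 [  0.         485.71943527 211.08087656]
 [  0.           0.           1.        ]] [[ 0.497 -0.772  0.396  0.906]
 [ 0.867  0.448 -0.217 -0.211]
 [-0.01   0.452  0.892  0.952]
 [ 0.     0.     0.     1.   ]] ['color', 'camera_matrix', 'extrinsics']
{'t': 0.1, 'joints': array([ 1.03069698e+00,  1.81470710e-01,  1.60790667e+00,  2.84233225e-05,
        1.35380845e+00, -2.06313279e-01]), 'joint_vel': array([-0.00039361, -0.00115675, -0.00136388, -0.00091282,  0.0005564 ,
        0.00057145]), 'joint_torque': array([ 8.06022636e-04, -4.45872080e+01, -3.52240062e+01, -2.86811674e-04,
        4.12013105e-03,  1.74942795e-05]), 'eef_pos': array([0.18807897, 0.54279566, 0.20067271]), 'tcp_rot': array([ 8.14747641e-01,  5.79815183e-01, -7.35429312e-04,  3.06414434e-04]), 'ft_force': array([ 0.20873781, -0.64297299, -0.14918099]), 'ft_torque': array([-0.0659683 ,  0.02286707,  0.02175511]), 'grip_width': 0.08519060166686039} 0.0187
```

View pics/top0.png

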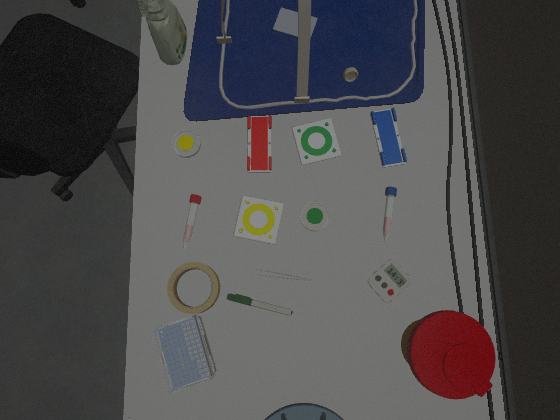

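View pics/side0.png

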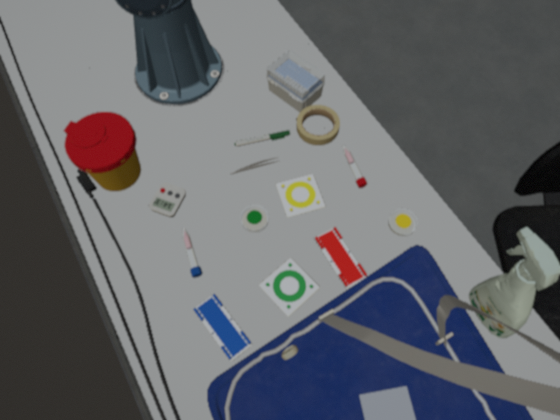

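```bash
cat > h.py <<'E'
import cv2,numpy as np
from plant import robot
def cast(c,uv,z):
    K,T=c["camera_matrix"],c["extrinsics"]
    uv=np.atleast_2d(np.asarray(uv,float))
    d=np.c_[(uv[:,0]-K[0,2])/K[0,0],-(uv[:,1]-K[1,2])/K[1,1],-np.ones(len(uv))]@T[:3,:3].T
    o=T[:3,3]; return (o+d*((z-o[2])/d[:,2])[:,None])[:,:2]*1000
def hsv(c): return cv2.cvtColor(c["color"],cv2.COLOR_RGB2HSV)
R={"red":[(0,6),(174,180)],"blue":[(105,125)],"green":[(55,90)],"yellow":[(22,34)]}
def mask(c,col,s=110,v=50):
    h=hsv(c); m=np.zeros(h.shape[:2],np.uint8)
    for a,b in R[col]: m|=cv2.inRange(h,(a,s,v),(b,255,255))
    return m
def blobs(c,col,z,amin=25,**k):
    n,l,st,ce=cv2.connectedComponentsWithStats(mask(c,col,**k)); out=[]
    for i in range(1,n):
        if st[i,4]<amin: continue
        p=np.argwhere(l==i)[:,::-1]; w=cast(c,p,z)
        out.append((ce[i],st[i],w))
    return out
E
python3 - <<'E'
from h import *
for n in("top","side"):
    c=robot.camera(n)
    for col in R:
        for ce,st,w in blobs(c,col,.01):
            m=w.mean(0)
            if not(250<m[0]<800 and abs(m[1])<400): continue
            r=cv2.minAreaRect(w.astype(np.float32)); 
            print(n,col,np.round(ce),st.tolist(),np.round(m),np.round(r[0]),np.round(r[1]),round(r[2]))
    I=c["color"][:,:,::-1]
    I=I[100:260,160:420] if n=="top" else I[130:370,170:430]
    cv2.imwrite(f"pics/{n}1.png",cv2.convertScaleAbs(cv2.resize(I,None,fx=3 if n=="top" else 2.5,fy=3 if n=="top" else 2.5,interpolation=2),alpha=1.5))
E
```

```text
top red [270. 121.] [269, 115, 2, 13, 26] [689.  51.] [689.  51.] [ 2. 28.] 89
top red [248. 122.] [248, 116, 2, 13, 26] [688.  97.] [688.  97.] [ 2. 28.] 90
top red [259. 143.] [251, 117, 17, 53, 892] [639.  75.] [640.  75.] [ 35. 119.] 89
top red [248. 163.] [247, 157, 3, 13, 39] [595.  99.] [595.  99.] [ 4. 27.] 90
top red [270. 163.] [269, 156, 2, 14, 27] [594.  53.] [595.  53.] [ 2. 29.] 89
top red [195. 198.] [190, 194, 11, 10, 80] [520. 211.] [520. 211.] [23. 16.] 76
top red [390. 292.] [388, 289, 6, 6, 28] [ 317. -184.] [ 318. -185.] [10. 10.] 89
top blue [394. 114.] [392, 108, 5, 13, 28] [ 698. -220.] [ 698. -220.] [28.  4.] 9
top blue [387. 137.] [371, 110, 31, 55, 935] [ 646. -201.] [ 648. -200.] [124.  41.] 9
top blue [404. 154.] [402, 148, 5, 13, 32] [ 605. -234.] [ 606. -234.] [28.  5.] 9
top blue [392. 190.] [387, 187, 10, 8, 63] [ 527. -202.] [ 527. -202.] [19. 15.] 80
top green [316. 140.] [301, 126, 31, 29, 454] [642. -48.] [643. -48.] [65. 64.] 88
top green [314. 216.] [307, 208, 16, 16, 197] [477. -38.] [477. -39.] [31. 32.] 88
top yellow [185. 142.] [178, 135, 16
[... 355 characters left out ...]
  99.] [ 5. 25.] 89
side blue [354. 309.] [208, 246, 248, 174, 3953] [750.  46.] [787. -23.] [141. 531.] 4
side blue [196. 271.] [191, 267, 10, 9, 70] [ 522. -197.] [ 522. -197.] [18. 18.] 89
side blue [222. 327.] [199, 299, 48, 57, 1021] [ 651. -202.] [ 649. -202.] [118.  33.] 9
side green [279. 135.] [271, 132, 17, 6, 51] [313. 119.] [314. 120.] [39. 10.] 74
side green [254. 217.] [248, 211, 13, 12, 127] [473. -34.] [473. -34.] [26. 27.] 61
side green [289. 286.] [274, 271, 31, 30, 394] [645. -47.] [645. -47.] [61. 60.] 14
side yellow [300. 194.] [286, 182, 29, 25, 325] [475.  80.] [475.  81.] [62. 61.] 60
side yellow [403. 221.] [396, 214, 15, 14, 159] [642. 238.] [642. 238.] [30. 31.] 15
```

View pics/top1.png

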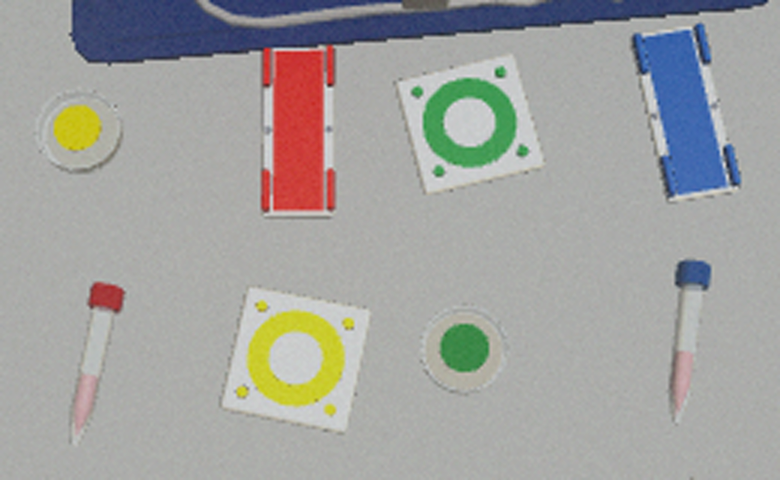

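View pics/side1.png

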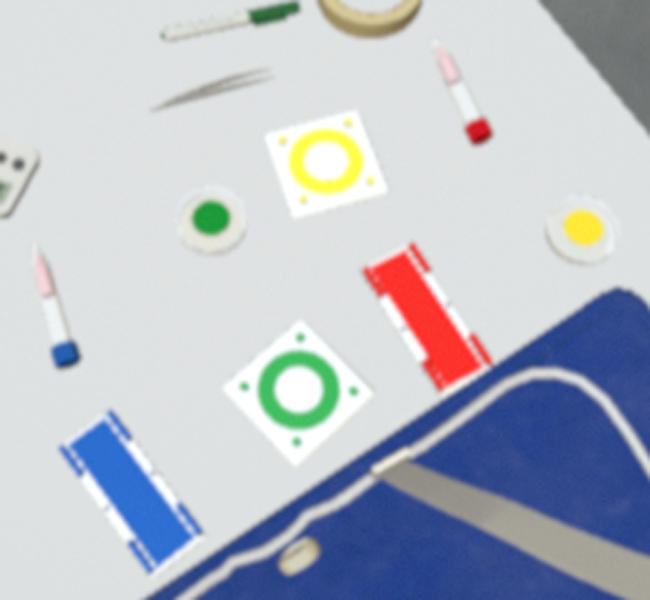

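```bash
cat >> h.py <<'E'
def near(c,m,z,xy,r):
    p=np.argwhere(m>0)[:,::-1]; w=cast(c,p,z); k=np.hypot(*(w-np.array(xy)).T)<r
    return w[k]
def ang(w):  # long-axis yaw, deg
    d=w-w.mean(0); v=np.linalg.svd(d,full_matrices=False)[2][0]; a=np.degrees(np.arctan2(v[1],v[0])); return (a+90)%180-90
def tube(c,col,xy,z=.0115):
    "cap centre, axis yaw, extremes midpoint"
    cap=near(c,mask(c,col),z,xy,30)
    h=hsv(c); pink=(cv2.inRange(h,(0,25,60),(8,110,255))|cv2.inRange(h,(168,25,60),(180,110,255)))
    p=near(c,pink,z,(cap.mean(0)),110)
    p=p[np.hypot(*(p-cap.mean(0)).T)>35]
    d=p.mean(0)-cap.mean(0); d/=np.hypot(*d)
    t=lambda w:(w-cap.mean(0))@d
    a,b=t(cap).min(),t(p).max()
    return np.round(cap.mean(0),1),np.round(np.degrees(np.arctan2(d[1],d[0])),1),np.round([a,b,b-a],1),np.round(cap.mean(0)+d*(a+b)/2,1)
def ctr(c,col,z,xy,r):
    w=near(c,mask(c,col),z,xy,r); q=cv2.minAreaRect(w.astype(np.float32)); return np.round(w.mean(0),1),np.round(q[0],1)
def stripe(c,col,xy):
    m=cv2.morphologyEx(mask(c,col),cv2.MORPH_OPEN,np.ones((7,7))); w=near(c,m,.005,xy,72)
    return np.round(w.mean(0),1),np.round(cv2.minAreaRect(w.astype(np.float32))[:2],1).tolist(),round(ang(w),1)
def posts(c,col,xy):
    o=[]
    for ce,st,w in blobs(c,col,.010,amin=2,s=70):
        m=w.mean(0)
        if 30<np.hypot(*(m-xy))<60 and st[4]<40: o.append(m)
    a=[np.degrees(np.arctan2(*(m-np.mean(o,0))[::-1]))%90-45 for m in o]
    return len(o),np.round(np.mean(o,0),1),np.round(a,1)
E
python3 - <<'E'
from h import *
for n in("top","side"):
    c=robot.camera(n); print(n)
    print("tR",*tube(c,"red",(518,212)));print("tB",*tube(c,"blue",(525,-200)))
    print("cR",*stripe(c,"red",(640,74)));print("cB",*stripe(c,"blue",(648,-201)))
    print("dG",*ctr(c,"green",.015,(475,-36),30),"dY",*ctr(c,"yellow",.015,(644,236),30))
    print("sG",*ctr(c,"green",.006,(643,-48),38),*posts(c,"green",(643,-48)))
    print("sY",*ctr(c,"yellow",.006,(473,80),38),*posts(c,"yellow",(473,80)))
E
```

```text
top
tR [519.8 210.7] 168.9 [ -8.3  98.1 106.4] [475.7 219.3]
tB [ 526.5 -202.4] 167.9 [ -7.8  98.6 106.4] [ 482.1 -192.9]
cR [640.8  74.8] [[641.8, 75.2], [35.0, 119.4]] -1.1
cB [ 647.6 -203. ] [[647.7, -201.3], [121.0, 41.2]] 8.4
dG [475.9 -38. ] [475.8 -37.9] dY [643.7 233. ] [643.9 232.6]
sG [643.4 -48.6] [644.3 -48.7] 4 [642.9 -48.9] [12.7 12.4 12.1 12.2]
sY [472.9  79. ] [473.4  78.3] 4 [473.  79.] [-12.7 -13.  -12.6 -12.9]
side
tR [517.9 213.5] 168.9 [-10.1  90.4 100.5] [478.5 221.2]
tB [ 523.  -197.4] 168.9 [-8.9 90.6 99.5] [ 482.9 -189.5]
cR [643.   75.7] [[641.0, 73.5], [40.8, 118.9]] -1.3
cB [ 649.2 -201.5] [[647.8, -201.6], [118.4, 32.9]] 8.5
dG [475.5 -35.3] [474.9 -35.1] dY [643.3 235.6] [643.8 235.5]
sG [643.7 -46.5] [643.5 -46. ] 4 [643.7 -46.7] [13.3 12.8 12.6 13.3]
sY [473.5  81.1] [472.8  81.9] 4 [473.6  80.8] [-12.6 -13.2 -12.6 -12.5]
```

```bash
python3 - <<'E'
s=open('h.py').read()
s=s.replace("    p=near(c,pink,z,(cap.mean(0)),110)\n    p=p[np.hypot(*(p-cap.mean(0)).T)>35]\n","""    n,l,st,_=cv2.connectedComponentsWithStats(pink)
    ps=[near(c,np.uint8(l==i),z,cap.mean(0),115) for i in range(1,n) if 15<st[i,4]<400]
    ps=[q for q in ps if len(q)>15 and 50<np.hypot(*(q.mean(0)-cap.mean(0)))<95]
    p=max(ps,key=len)
""")
open('h.py','w').write(s)
E
python3 - <<'E'
from h import *
for n in("top","side"):
    c=robot.camera(n); print(n)
    print("tR",*tube(c,"red",(518,212)));print("tB",*tube(c,"blue",(525,-200)))
E
```

```text
top
tR [519.7 210.7] 169.3 [ -8.3  98.1 106.4] [475.7 219.1]
tB [ 526.4 -201.6] 168.5 [ -8.   98.4 106.4] [ 482.1 -192.6]
side
tR [517.9 213.5] 169.0 [-10.1  90.4 100.5] [478.5 221.2]
tB [ 523.  -197.4] 169.0 [-8.9 90.6 99.5] [ 482.9 -189.6]
```

Request:
arm_command:
  series:
    - [[0,0,1],[28,-32,-10],55]
    - [[0,0,1],[28,-32,-10],55]
    - [[0,0,1],[28,-32,-10],55]
    - [[0,0,1],[28,-32,-10],55]
    - [[0,0,1],[28,-32,-10],55]

```text
t: 0.9
eef_pos: [0.3293, 0.382, 0.1514]
tcp_rot: [0.788, 0.615, 0.0, 0.0]
ft_force: [0.8, 0.5, 0.4]
grip_width: 0.055
```

Request:
arm_command:
  series:
    - [[0,0,1],[28,-32,-10],55]
    - [[0,0,1],[28,-32,-10],55]
    - [[0,0,1],[28,-32,-10],55]
    - [[0,0,0],[28,-32,-10],55]
    - [[0,0,0],[28,-32,-10],55]

```text
t: 1.4
eef_pos: [0.4695, 0.2218, 0.1014]
tcp_rot: [0.772, 0.635, 0.0, 0.0]
ft_force: [1.4, 0.4, -0.3]
grip_width: 0.0553
```

Request:
arm_command:
  series:
    - [[0,0,0],[3,-2,-20],55]
    - [[0,0,0],[0,0,0],55]
    - [[0,0,0],[0,0,0],55]

```text
t: 1.7
eef_pos: [0.4706, 0.2214, 0.0813]
tcp_rot: [0.772, 0.635, -0.001, -0.0]
ft_force: [-0.4, -0.1, 0.1]
grip_width: 0.0552
```

Request:
arm_command:
  series:
    - [[0,0,0],[0,0,-35],55]
    - [[0,0,0],[0,0,-25],55]
    - [[0,0,0],[0,0,-16],55]
    - [[0,0,0],[0,0,0],55]

```text
t: 2.1
eef_pos: [0.4692, 0.222, 0.0043]
tcp_rot: [0.772, 0.636, -0.001, -0.001]
ft_force: [-0.6, -0.5, 0.2]
grip_width: 0.0552
```

Request:
arm_command:
  series:
    - [[0,0,0],[0,0,0],35]
    - [[0,0,0],[0,0,0],25]
    - [[0,0,0],[0,0,0],10]
    - [[0,0,0],[0,0,0],10]
    - [[0,0,0],[0,0,0],10]

```text
t: 2.6
eef_pos: [0.4717, 0.2213, 0.006]
tcp_rot: [0.772, 0.635, 0.0, 0.0]
ft_force: [-0.5, -0.1, -0.3]
grip_width: 0.0103
```

```bash
python3 - <<'E'
from h import *
t=robot.camera("top")["color"][150:290,140:280,::-1];s=robot.camera("side")["color"][90:230,290:430,::-1]
cv2.imwrite("pics/g1.png",cv2.convertScaleAbs(cv2.resize(np.hstack([t,s]),None,fx=2.8,fy=2.8,interpolation=2),alpha=1.5))
print(robot.read_state()["grip_width"])
E
```

```text
0.010165614911600137
```

View pics/g1.png

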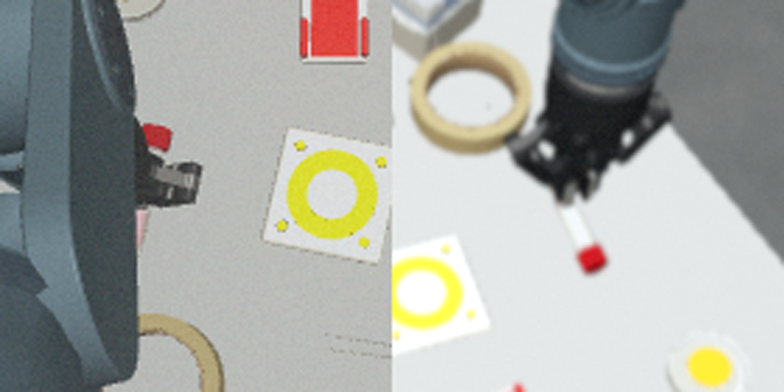

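Request:
arm_command:
  series:
    - [[0,0,0],[0,0,0],0]
    - [[0,0,0],[0,0,0],0]
    - [[0,0,0],[0,0,0],0]

```text
t: 3.0
eef_pos: [0.4713, 0.2213, 0.0054]
tcp_rot: [0.772, 0.635, -0.0, -0.0]
ft_force: [-0.4, 0.8, -0.1]
grip_width: -0.0001
```

```bash
python3 - <<'E'
from h import *
s=robot.camera("side")["color"][120:200,310:400,::-1]
cv2.imwrite("pics/g2.png",cv2.convertScaleAbs(cv2.resize(s,None,fx=6,fy=6,interpolation=2),alpha=1.4))
c=robot.camera("side"); w=near(c,mask(c,"red"),.0115,(518,212),30); print(w.mean(0))
K,T=c["camera_matrix"],c["extrinsics"]
for P in((.4713,.2213,.0054),(.4713,.2213,.0115),(.4715,.2212,.0)):
    q=np.linalg.inv(T)@[*P,1]; print(K[0,2]+K[0,0]*q[0]/-q[2],K[1,2]+K[1,1]*-q[1]/-q[2])
E
```

```text
[517.88480247 213.4980205 ]
351.96939971656013 166.68505913877692
352.3045400436814 165.255052494162
351.6876050839767 168.02210978040245
```

View pics/g2.png

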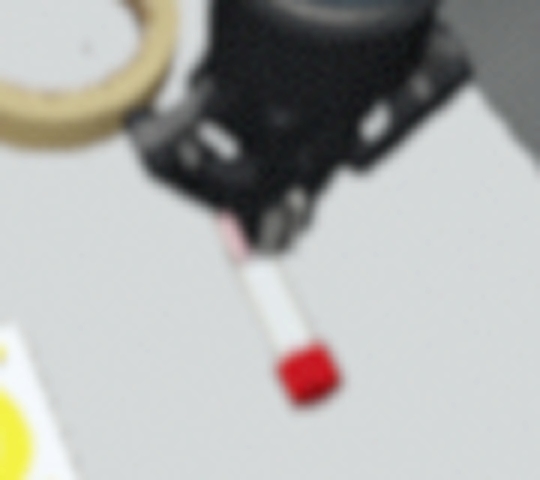

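Request:
arm_command:
  series:
    - [[0,0,0],[0,0,30],0]
    - [[0,0,0],[0,0,30],0]
    - [[0,0,0],[0,0,0],0]

```text
t: 3.4
eef_pos: [0.4747, 0.2221, 0.0695]
tcp_rot: [0.772, 0.635, 0.003, 0.002]
ft_force: [1.1, -0.7, -0.3]
grip_width: 0.0003
```

```bash
python3 - <<'E'
from h import *
S=robot.read_state();P=S["eef_pos"];print(P,S["tcp_rot"])
I=[]
for n,(x,y) in (("top",(140,140)),("side",(290,80))):
    c=robot.camera(n);K,T=c["camera_matrix"],c["extrinsics"]
    q=np.linalg.inv(T)@[*P,1]; u=np.array([K[0,2]+K[0,0]*q[0]/-q[2],K[1,2]+K[1,1]*-q[1]/-q[2]]); print(n,u,(u-(x,y))*3.5)
    im=c["color"][y:y+110,x:x+110,::-1].copy(); im=cv2.convertScaleAbs(cv2.resize(im,None,fx=3.5,fy=3.5,interpolation=2),alpha=2)
    cv2.circle(im,tuple(int(v) for v in (u-(x,y))*3.5),4,(0,255,0),1); I.append(im)
    if n=="side": print(cast(c,(355,162),.005),cast(c,(355,162),.025))
cv2.imwrite("pics/g3.png",np.hstack(I))
E
```

```text
[0.47471289 0.22205699 0.069535  ] [0.77228443 0.63526572 0.00335278 0.00172819]
top [182.64670024 214.01619898] [149.26345083 259.05669644]
side [356.8397818  151.90257482] [233.93923629 251.65901187]
[[464.06159239 234.54148888]] [[473.40603964 225.13060698]]
```

View pics/g3.png

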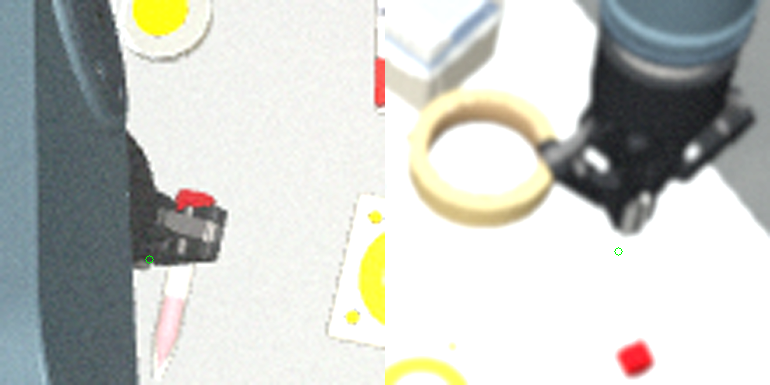

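Request:
arm_command:
  series:
    - [[0,0,0],[15,-28,0],0]
    - [[0,0,0],[15,-27,-20],0]
    - [[0,0,0],[0,0,-30],0]
    - [[0,0,0],[0,0,-5],0]
    - [[0,0,0],[0,0,0],0]

```text
t: 4.0
eef_pos: [0.499, 0.1662, 0.0085]
tcp_rot: [0.772, 0.635, -0.002, -0.002]
ft_force: [0.0, 0.5, 0.7]
grip_width: 0.0001
```

Request:
arm_command:
  series:
    - [[0,0,0],[0,0,-3],0]
    - [[0,0,0],[0,0,-3],0]
    - [[0,0,0],[0,0,-3],0]
    - [[0,0,0],[0,0,0],0]
    - [[0,0,0],[0,0,0],0]

```text
t: 4.5
eef_pos: [0.5015, 0.1665, 0.0018]
tcp_rot: [0.772, 0.635, 0.0, 0.0]
ft_force: [0.8, -0.0, -0.0]
grip_width: 0.0002
```

Commanded z is now about 1 mm with no contact; step on down gently.

Request:
arm_command:
  series:
    - [[0,0,0],[0,0,-2],0]
    - [[0,0,0],[0,0,-2],0]
    - [[0,0,0],[0,0,0],0]

```text
t: 4.8
eef_pos: [0.5011, 0.1662, -0.0028]
tcp_rot: [0.772, 0.635, -0.0, -0.0]
ft_force: [-0.9, 0.2, 0.3]
grip_width: -0.0001
```

```bash
python3 - <<'E'
from h import *
S=robot.read_state();P=S["eef_pos"];print(P,S["ft_force"])
I=[]
for n,(x,y) in (("top",(150,140)),("side",(290,90))):
    c=robot.camera(n);K,T=c["camera_matrix"],c["extrinsics"]
    q=np.linalg.inv(T)@[*P,1]; u=np.array([K[0,2]+K[0,0]*q[0]/-q[2],K[1,2]+K[1,1]*-q[1]/-q[2]]); print(n,u,(u-(x,y))*3.5)
    im=c["color"][y:y+110,x:x+110,::-1].copy(); im=cv2.convertScaleAbs(cv2.resize(im,None,fx=3.5,fy=3.5,interpolation=2),alpha=2)
    cv2.circle(im,tuple(int(v) for v in (u-(x,y))*3.5),4,(0,255,0),1); I.append(im)
cv2.imwrite("pics/g4.png",np.hstack(I))
E
```

```text
[ 0.50109481  0.16622233 -0.002834  ] [-0.89502267  0.19653584  0.32298207]
top [217.20372978 207.85092407] [235.21305424 237.47823426]
side [338.4773761  188.81514721] [169.67081635 345.85301522]
```

View pics/g4.png

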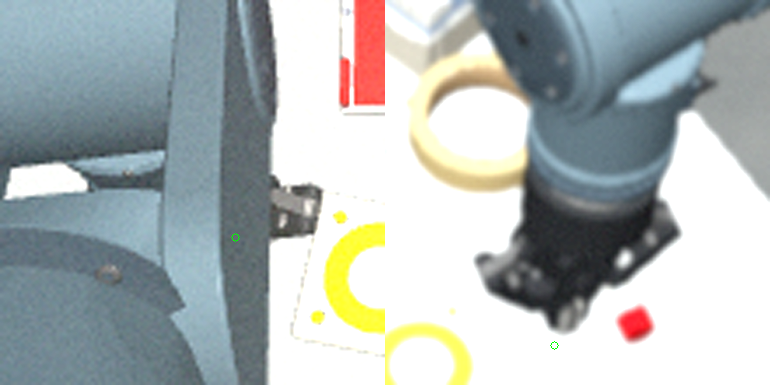

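Request:
arm_command:
  series:
    - [[0,0,0],[0,0,-3],0]
    - [[0,0,0],[0,0,-2],0]
    - [[0,0,0],[0,0,0],0]

```text
t: 5.2
eef_pos: [0.501, 0.1662, -0.008]
tcp_rot: [0.772, 0.635, -0.0, -0.0]
ft_force: [-1.1, -0.6, -0.8]
grip_width: -0.0001
```

Request:
arm_command:
  series:
    - [[0,0,0],[0,0,-2],0]
    - [[0,0,0],[0,0,-1],0]
    - [[0,0,0],[0,0,0],0]

```text
t: 5.5
eef_pos: [0.5012, 0.1663, -0.0107]
tcp_rot: [0.772, 0.635, -0.0, -0.0]
ft_force: [-0.0, 0.4, 0.1]
grip_width: -0.0001
```

Request:
arm_command:
  series:
    - [[0,0,0],[0,0,-2],0]
    - [[0,0,0],[0,0,-1],0]
    - [[0,0,0],[0,0,0],0]

```text
t: 5.8
eef_pos: [0.5012, 0.1663, -0.0137]
tcp_rot: [0.772, 0.635, -0.0, -0.0]
ft_force: [0.6, 0.3, 0.5]
grip_width: 0.0002
```

Request:
arm_command:
  series:
    - [[0,0,0],[0,0,-1],0]
    - [[0,0,0],[0,0,-1],0]
    - [[0,0,0],[0,0,0],0]

```text
t: 6.1
eef_pos: [0.5013, 0.1663, -0.0157]
tcp_rot: [0.772, 0.635, -0.0, -0.0]
ft_force: [-0.3, 0.8, 0.1]
grip_width: 0.0002
```

Request:
arm_command:
  series:
    - [[0,0,0],[0,0,-1],0]
    - [[0,0,0],[0,0,-1],0]
    - [[0,0,0],[0,0,0],0]

```text
t: 6.4
eef_pos: [0.5013, 0.1663, -0.0177]
tcp_rot: [0.772, 0.635, -0.0, -0.0]
ft_force: [-0.1, -0.1, -0.3]
grip_width: -0.0002
```

Request:
arm_command:
  series:
    - [[0,0,0],[0,0,-1],0]
    - [[0,0,0],[0,0,-1],0]
    - [[0,0,0],[0,0,0],0]

```text
t: 6.7
eef_pos: [0.5012, 0.1663, -0.0197]
tcp_rot: [0.772, 0.635, -0.0, -0.0]
ft_force: [-0.3, -0.2, -1.0]
grip_width: 0.0002
```

Request:
arm_command:
  series:
    - [[0,0,0],[0,0,-1],0]
    - [[0,0,0],[0,0,-1],0]
    - [[0,0,0],[0,0,0],0]

```text
t: 7.0
eef_pos: [0.5012, 0.1663, -0.0217]
tcp_rot: [0.772, 0.635, -0.0, -0.0]
ft_force: [-0.2, 0.2, -0.1]
grip_width: 0.0
```

Request:
arm_command:
  series:
    - [[0,0,0],[0,0,-1],0]
    - [[0,0,0],[0,0,-1],0]
    - [[0,0,0],[0,0,0],0]

```text
t: 7.3
eef_pos: [0.5012, 0.1663, -0.0237]
tcp_rot: [0.772, 0.635, -0.0, -0.0]
ft_force: [-0.2, 0.5, -0.0]
grip_width: -0.0005
```

Request:
arm_command:
  series:
    - [[0,0,0],[0,0,-1],0]
    - [[0,0,0],[0,0,-1],0]
    - [[0,0,0],[0,0,0],0]

```text
t: 7.6
eef_pos: [0.5012, 0.1663, -0.0257]
tcp_rot: [0.772, 0.635, -0.0, -0.0]
ft_force: [0.8, -0.2, 0.1]
grip_width: 0.0
```

Request:
arm_command:
  series:
    - [[0,0,0],[0,0,-1],0]
    - [[0,0,0],[0,0,-1],0]
    - [[0,0,0],[0,0,0],0]

```text
t: 7.9
eef_pos: [0.5013, 0.1663, -0.0277]
tcp_rot: [0.772, 0.635, -0.0, -0.0]
ft_force: [0.3, 1.0, 0.2]
grip_width: -0.0001
```

```bash
python3 - <<'E'
from h import *
S=robot.read_state();P=S["eef_pos"];print(P,S["ft_force"])
c=robot.camera("side");K,T=c["camera_matrix"],c["extrinsics"];x,y=300,140
im=cv2.convertScaleAbs(cv2.resize(c["color"][y:y+80,x:x+90,::-1],None,fx=6,fy=6,interpolation=2),alpha=2)
for z,col in((P[2],(0,255,0)),(0,(0,0,255))):
    q=np.linalg.inv(T)@[P[0],P[1],z,1]; u=np.array([K[0,2]+K[0,0]*q[0]/-q[2],K[1,2]+K[1,1]*-q[1]/-q[2]]); print(u,(u-(x,y))*6)
    cv2.circle(im,tuple(int(v) for v in (u-(x,y))*6),4,col,1)
cv2.imwrite("pics/g5.png",im)
E
```

```text
[ 0.50126125  0.16625192 -0.02767652] [0.25924101 0.99039111 0.15129887]
[337.44426015 194.19064779] [224.66556092 325.14388677]
[338.65529361 188.24379904] [231.93176168 289.46279423]
```

View pics/g5.png

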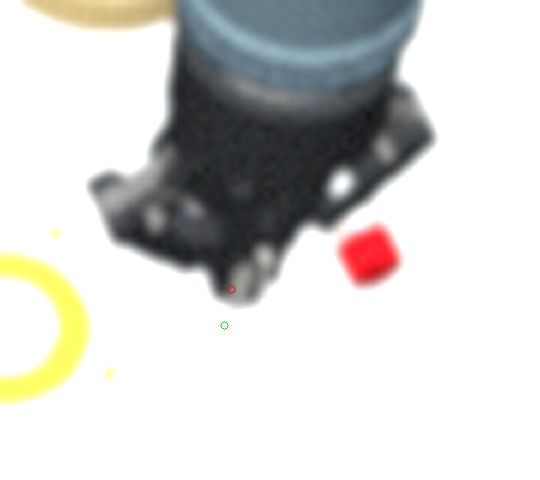

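Request:
arm_command:
  series:
    - [[0,0,0],[0,0,-1],0]
    - [[0,0,0],[0,0,-1],0]
    - [[0,0,0],[0,0,0],0]

```text
t: 8.25
eef_pos: [0.5013, 0.1663, -0.0297]
tcp_rot: [0.772, 0.635, -0.0, -0.0]
ft_force: [0.5, -0.8, -0.4]
grip_width: 0.0002
```

Request:
arm_command:
  series:
    - [[0,0,0],[0,0,-1],0]
    - [[0,0,0],[0,0,0],0]

```text
t: 8.45
eef_pos: [0.5014, 0.1663, -0.0298]
tcp_rot: [0.772, 0.635, -0.0, -0.0]
ft_force: [-3.5, 0.1, 9.0]
grip_width: -0.0
```

Request:
arm_command:
  series:
    - [[0,0,0],[0,0,45],0]
    - [[0,0,0],[0,0,45],50]
    - [[0,0,0],[-15,28,0],50]
    - [[0,0,0],[-15,27,0],50]
    - [[0,0,0],[0,0,-36],50]

```text
t: 8.95
eef_pos: [0.4745, 0.2248, 0.0279]
tcp_rot: [0.771, 0.636, 0.005, 0.002]
ft_force: [0.8, -0.8, -0.8]
grip_width: 0.05
```

Request:
arm_command:
  series:
    - [[0,0,0],[0,0,-25],50]
    - [[0,0,0],[0,0,-15],50]
    - [[0,0,0],[0,0,-10],50]
    - [[0,0,0],[0,0,0],50]
    - [[0,0,0],[0,0,0],0]

```text
t: 9.45
eef_pos: [0.4719, 0.2213, -0.0261]
tcp_rot: [0.772, 0.635, 0.0, 0.0]
ft_force: [-0.7, -1.0, -0.1]
grip_width: 0.0369
```

Request:
arm_command:
  series:
    - [[0,0,0],[0,0,0],0]
    - [[0,0,0],[0,0,0],0]
    - [[0,0,0],[0,0,0],0]

```text
t: 9.75
eef_pos: [0.4726, 0.2215, -0.0253]
tcp_rot: [0.772, 0.635, 0.001, 0.001]
ft_force: [-0.1, 0.4, 7.3]
grip_width: 0.0206
```

Request:
arm_command:
  series:
    - [[0,0,0],[0,0,10],0]
    - [[0,0,0],[0,0,20],0]
    - [[0,0,0],[0,0,30],0]
    - [[0,0,0],[0,0,0],0]

```text
t: 10.15
eef_pos: [0.4746, 0.2221, 0.0378]
tcp_rot: [0.772, 0.635, 0.003, 0.002]
ft_force: [1.1, 0.5, 0.0]
grip_width: 0.0206
```

Request:
arm_command:
  series:
    - [[0,0,2],[34,-29,0],0]
    - [[0,0,2],[34,-29,0],0]
    - [[0,0,2],[34,-29,0],0]
    - [[0,0,2],[34,-30,0],0]
    - [[0,0,2],[34,-30,0],0]

```text
t: 10.65
eef_pos: [0.6421, 0.073, 0.0331]
tcp_rot: [0.713, 0.701, -0.0, -0.0]
ft_force: [-0.0, 1.6, 0.2]
grip_width: 0.0207
```

Request:
arm_command:
  series:
    - [[0,0,0],[0,0,0],0]
    - [[0,0,0],[0,0,0],0]

```text
t: 10.85
eef_pos: [0.6411, 0.0734, 0.0327]
tcp_rot: [0.715, 0.699, -0.0, -0.001]
ft_force: [-0.0, 0.2, -0.0]
grip_width: 0.0204
```

```bash
python3 - <<'E'
from h import *
S=robot.read_state();P=S["eef_pos"];print(P,S["tcp_rot"],S["grip_width"])
I=[]
for n,(x,y) in (("top",(180,80)),("side",(270,150))):
    c=robot.camera(n)
    I.append(cv2.convertScaleAbs(cv2.resize(c["color"][y:y+140,x:x+140,::-1],None,fx=2.8,fy=2.8,interpolation=2),alpha=2))
    try: print(n,near(c,mask(c,"red",v=35),.0715,(690,75),25).mean(0),len(near(c,mask(c,"red",v=35),.0715,(690,75),25)))
    except Exception as e: print(e)
cv2.imwrite("pics/g6.png",np.hstack(I))
E
```

```text
[0.64114496 0.07336611 0.03270103] [ 7.14817985e-01  6.99310200e-01 -3.87506856e-04 -5.85146100e-04] 0.02043368971552968
top [nan nan] 0
side [692.11100617  66.72712007] 273<stdin>:7: RuntimeWarning: Mean of empty slice.
  ret = um.true_divide(
```

View pics/g6.png

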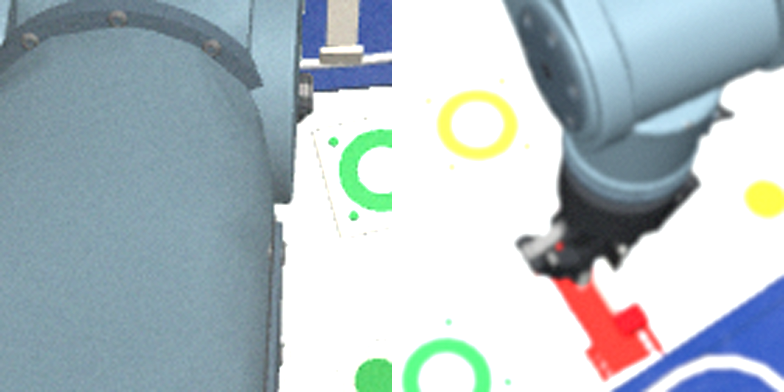

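Request:
arm_command:
  series:
    - [[0,0,0],[0,1,-25],0]
    - [[0,0,0],[0,0,-18],0]
    - [[0,0,0],[0,0,-7],0]
    - [[0,0,0],[0,0,-3],0]
    - [[0,0,0],[0,0,0],0]

```text
t: 11.45
eef_pos: [0.6407, 0.0759, -0.0196]
tcp_rot: [0.714, 0.7, -0.0, -0.0]
ft_force: [-0.4, 0.6, -0.1]
grip_width: 0.0206
```

Request:
arm_command:
  series:
    - [[0,0,0],[0,0,-1],0]
    - [[0,0,0],[0,0,0],0]
    - [[0,0,0],[0,0,0],0]

```text
t: 11.75
eef_pos: [0.6417, 0.0754, -0.0202]
tcp_rot: [0.714, 0.7, 0.0, 0.0]
ft_force: [-0.8, 0.7, 1.1]
grip_width: 0.0209
```

Request:
arm_command:
  series:
    - [[0,0,0],[0,0,-1],0]
    - [[0,0,0],[0,0,0],0]

```text
t: 11.95
eef_pos: [0.6416, 0.0754, -0.0203]
tcp_rot: [0.714, 0.7, 0.0, 0.0]
ft_force: [-4.2, 0.6, 7.5]
grip_width: 0.0205
```

Request:
arm_command:
  series:
    - [[0,0,0],[0,0,0],24]
    - [[0,0,0],[0,0,0],30]
    - [[0,0,0],[0,0,0],40]
    - [[0,0,0],[0,0,0],45]
    - [[0,0,0],[0,0,0],45]

```text
t: 12.45
eef_pos: [0.6413, 0.0752, -0.0217]
tcp_rot: [0.714, 0.7, -0.0, -0.0]
ft_force: [-0.1, -0.6, 0.2]
grip_width: 0.0448
```

Request:
arm_command:
  series:
    - [[0,0,0],[0,0,15],45]
    - [[0,0,0],[0,0,30],45]
    - [[0,0,0],[0,0,45],45]
    - [[0,0,0],[-20,-40,0],45]
    - [[0,0,0],[-20,-40,0],45]

```text
t: 12.95
eef_pos: [0.6032, -0.005, 0.0721]
tcp_rot: [0.713, 0.701, 0.002, 0.003]
ft_force: [-0.6, -1.7, 0.1]
grip_width: 0.0448
```

Request:
arm_command:
  series:
    - [[0,0,-2],[-25,-37,0],50]
    - [[0,0,-2],[-25,-37,0],50]
    - [[0,0,-2],[-25,-37,0],50]
    - [[0,0,-2],[-25,-37,0],50]
    - [[0,0,-2],[-24,-37,0],50]

```text
t: 13.45
eef_pos: [0.4766, -0.1912, 0.0698]
tcp_rot: [0.773, 0.635, 0.0, 0.001]
ft_force: [1.5, -0.4, -0.3]
grip_width: 0.0504
```

Request:
arm_command:
  series:
    - [[0,0,0],[0,0,0],50]
    - [[0,0,0],[0,0,0],50]

```text
t: 13.65
eef_pos: [0.4775, -0.1908, 0.0696]
tcp_rot: [0.773, 0.634, 0.0, 0.001]
ft_force: [-0.7, -0.5, -0.0]
grip_width: 0.0503
```

```bash
python3 - <<'E'
from h import *
I=[]
for n,(x,y) in (("top",(215,95)),("side",(295,205))):
    c=robot.camera(n)
    im=c["color"][y:y+90,x:x+90,::-1]
    I.append(cv2.convertScaleAbs(cv2.resize(im,None,fx=4.4,fy=4.4,interpolation=2),alpha=1.4))
    print("dG",*ctr(c,"green",.015,(475,-36),30),"dY",*ctr(c,"yellow",.015,(644,236),30))
cv2.imwrite("pics/g7.png",np.hstack(I))
E
```

```text
dG [475.9 -37.9] [476.2 -37.9] dY [643.7 233. ] [643.9 232.6]
dG [475.5 -35.1] [474.9 -35.1] dY [643.4 235.4] [643.8 235.5]
```

View pics/g7.png

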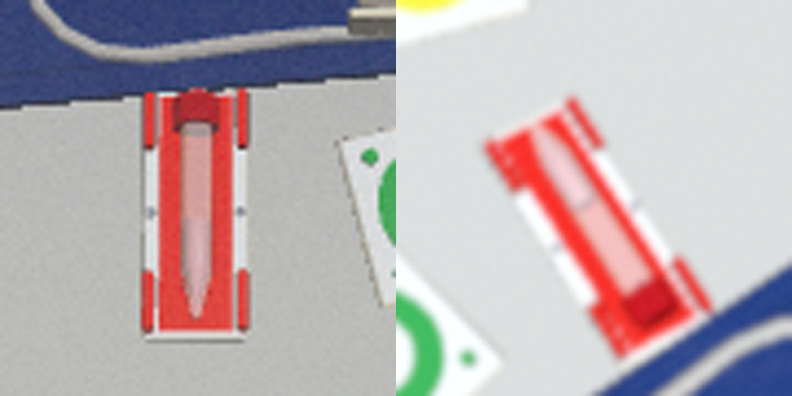

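```bash
python3 - <<'E'
from h import *
t=robot.camera("top");s=robot.camera("side")
print("cap",cast(t,(259.5,120.5),.0165),cast(s,(352.5,273.6),.0165))
print("tip",cast(t,(259.8,167.3),.0165),cast(s,(327.3,233.4),.0165))
# triangulated plate ends: end edge midpoints at z=5 near tip
print("plate near end",cast(t,((145+245)/2/4.4+215,336/4.4+95),.005))
# darker red cap
for c in(t,s):
    h=hsv(c);R_=cv2.inRange(h,(0,150,30),(6,255,110 if c is t else 160))|cv2.inRange(h,(174,150,30),(180,255,110 if c is t else 160))
    w=near(c,R_,.0165,(690,75),22);print(len(w),w.mean(0),w.min(0),w.max(0))
E
```

```text
cap [[687.986521    72.62285053]] [[688.86769533  75.66701877]]
tip [[582.37351566  73.40395282]] [[588.03778657  79.40314502]]
plate near end [[576.99203926  75.17897313]]
12 [686.99075726  78.05591066] [679.64970019  62.96986216] [696.35435841  84.62153118]
110 [689.1687784   75.60102442] [679.38448509  62.65079768] [699.15828463  87.85105159]
```

Request:
arm_command:
  series:
    - [[0,0,0],[0,0,-40],50]
    - [[0,0,0],[0,0,-30],50]
    - [[0,0,0],[0,0,-17],50]
    - [[0,0,0],[0,0,-8],50]
    - [[0,0,0],[0,0,0],50]

```text
t: 14.35
eef_pos: [0.4771, -0.1884, -0.0275]
tcp_rot: [0.772, 0.636, -0.0, -0.001]
ft_force: [-0.7, 0.5, 1.3]
grip_width: 0.0503
```

Request:
arm_command:
  series:
    - [[0,0,0],[0,0,0],0]
    - [[0,0,0],[0,0,0],0]
    - [[0,0,0],[0,0,0],0]
    - [[0,0,0],[0,0,0],0]

```text
t: 14.75
eef_pos: [0.4787, -0.1905, -0.025]
tcp_rot: [0.772, 0.635, 0.0, 0.001]
ft_force: [0.7, 1.0, 7.0]
grip_width: 0.0207
```

Request:
arm_command:
  series:
    - [[0,0,0],[0,0,10],0]
    - [[0,0,0],[0,0,20],0]
    - [[0,0,0],[0,0,30],0]
    - [[0,0,0],[0,0,0],0]

```text
t: 15.15
eef_pos: [0.4801, -0.1916, 0.0378]
tcp_rot: [0.772, 0.635, 0.001, 0.004]
ft_force: [0.7, 0.3, 0.3]
grip_width: 0.0203
```

Request:
arm_command:
  series:
    - [[0,0,4],[34,-2,0],0]
    - [[0,0,4],[34,-2,0],0]
    - [[0,0,4],[34,-2,0],0]
    - [[0,0,4],[34,-3,0],0]
    - [[0,0,3.6],[35,-3,0],0]

```text
t: 15.65
eef_pos: [0.6492, -0.2016, 0.0331]
tcp_rot: [0.652, 0.758, -0.0, -0.0]
ft_force: [-0.4, 0.1, 0.5]
grip_width: 0.0208
```

Request:
arm_command:
  series:
    - [[0,0,0],[0,0,0],0]
    - [[0,0,0],[0,0,0],0]
    - [[0,0,0],[0,0,0],0]

```text
t: 15.95
eef_pos: [0.647, -0.2013, 0.0328]
tcp_rot: [0.653, 0.757, -0.0, -0.001]
ft_force: [-0.1, -0.7, -0.7]
grip_width: 0.0207
```

Request:
arm_command:
  series:
    - [[0,0,0],[1,0,-25],0]
    - [[0,0,0],[0,0,-18],0]
    - [[0,0,0],[0,0,-7],0]
    - [[0,0,0],[0,0,-3],0]
    - [[0,0,0],[0,0,0],0]

```text
t: 16.45
eef_pos: [0.6488, -0.2017, -0.0194]
tcp_rot: [0.653, 0.757, -0.0, -0.0]
ft_force: [0.8, 0.2, 0.1]
grip_width: 0.0205
```

Request:
arm_command:
  series:
    - [[0,0,0],[0,0,-1],0]
    - [[0,0,0],[0,0,-1],0]
    - [[0,0,0],[0,0,0],0]

```text
t: 16.75
eef_pos: [0.6495, -0.202, -0.02]
tcp_rot: [0.653, 0.757, -0.0, 0.0]
ft_force: [-4.4, 0.7, 8.4]
grip_width: 0.0207
```

Request:
arm_command:
  series:
    - [[0,0,0],[0,0,0],24]
    - [[0,0,0],[0,0,0],30]
    - [[0,0,0],[0,0,0],40]
    - [[0,0,0],[0,0,0],45]
    - [[0,0,0],[0,0,0],45]

```text
t: 17.25
eef_pos: [0.6493, -0.2017, -0.0217]
tcp_rot: [0.653, 0.757, -0.0, -0.0]
ft_force: [0.1, -0.4, -1.1]
grip_width: 0.045
```

Request:
arm_command:
  series:
    - [[0,0,0],[0,0,15],45]
    - [[0,0,0],[0,0,30],45]
    - [[0,0,0],[0,0,45],60]
    - [[0,0,0],[-40,20,0],80]
    - [[0,0,0],[-40,20,0],80]

```text
t: 17.75
eef_pos: [0.571, -0.1628, 0.072]
tcp_rot: [0.653, 0.757, 0.001, 0.003]
ft_force: [-0.0, -0.1, -0.1]
grip_width: 0.0799
```

Request:
arm_command:
  series:
    - [[0,0,1],[-24,31,0],78]
    - [[0,0,1],[-24,31,0],78]
    - [[0,0,1],[-23,32,0],78]
    - [[0,0,1.3],[-23,32,0],78]
    - [[0,0,0],[0,0,0],78]

```text
t: 18.25
eef_pos: [0.4722, -0.0322, 0.0687]
tcp_rot: [0.623, 0.782, -0.0, -0.001]
ft_force: [0.2, -0.3, -0.1]
grip_width: 0.0781
```

Request:
arm_command:
  series:
    - [[0,0,0],[0,0,0],78]
    - [[0,0,0],[0,0,0],78]

```text
t: 18.45
eef_pos: [0.4768, -0.0366, 0.0696]
tcp_rot: [0.624, 0.781, 0.0, 0.001]
ft_force: [-0.4, -0.2, 0.1]
grip_width: 0.078
```

```bash
python3 - <<'E'
from h import *
I=[]
for n,(x,y) in (("top",(345,90)),("side",(175,280))):
    c=robot.camera(n)
    im=c["color"][y:y+90,x:x+90,::-1]
    I.append(cv2.convertScaleAbs(cv2.resize(im,None,fx=4.4,fy=4.4,interpolation=2),alpha=1.4))
cv2.imwrite("pics/g8.png",np.hstack(I))
E
```

```text
(no output)
```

View pics/g8.png

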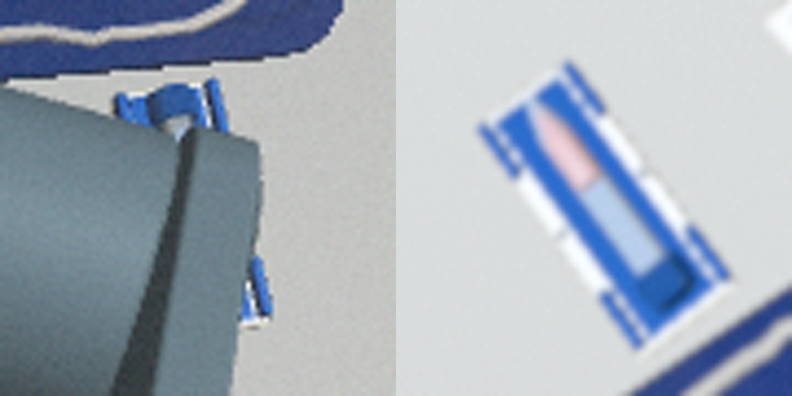

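Request:
arm_command:
  series:
    - [[0,0,0],[0,0,-40],78]
    - [[0,0,0],[0,0,-30],78]
    - [[0,0,0],[0,0,-18],78]
    - [[0,0,0],[0,0,-8],78]
    - [[0,0,0],[0,0,-3],78]

```text
t: 19.05
eef_pos: [0.4752, -0.0362, -0.0313]
tcp_rot: [0.624, 0.781, -0.0, -0.001]
ft_force: [0.8, 0.8, -0.1]
grip_width: 0.078
```

Request:
arm_command:
  series:
    - [[0,0,0],[0,0,0],72]
    - [[0,0,0],[0,0,0],68]
    - [[0,0,0],[0,0,0],64]
    - [[0,0,0],[0,0,0],50]
    - [[0,0,0],[0,0,0],50]

```text
t: 19.55
eef_pos: [0.4763, -0.036, -0.0289]
tcp_rot: [0.624, 0.781, 0.0, 0.001]
ft_force: [-4.4, -0.1, 11.2]
grip_width: 0.0566
```

Request:
arm_command:
  series:
    - [[0,0,0],[0,0,0],50]
    - [[0,0,0],[0,0,0],50]

```text
t: 19.75
eef_pos: [0.4763, -0.036, -0.0289]
tcp_rot: [0.624, 0.781, 0.0, 0.001]
ft_force: [-3.6, -0.0, 10.5]
grip_width: 0.0565
```

Request:
arm_command:
  series:
    - [[0,0,0],[0,0,5],50]
    - [[0,0,0],[0,0,10],50]
    - [[0,0,0],[0,0,20],50]
    - [[0,0,0],[0,0,25],50]
    - [[0,0,0],[0,0,0],50]

```text
t: 20.25
eef_pos: [0.4783, -0.0366, 0.0332]
tcp_rot: [0.624, 0.781, 0.001, 0.003]
ft_force: [0.5, -0.3, 0.3]
grip_width: 0.0567
```

```bash
python3 - <<'E'
from h import *
S=robot.read_state();P=S["eef_pos"];print(P,S["grip_width"],S["ft_force"])
I=[]
for n,(x,y) in (("top",(260,150)),("side",(200,140))):
    c=robot.camera(n)
    im=c["color"][y:y+110,x:x+110,::-1]
    I.append(cv2.convertScaleAbs(cv2.resize(im,None,fx=3.6,fy=3.6,interpolation=2),alpha=1.6))
cv2.imwrite("pics/g9.png",np.hstack(I))
E
```

```text
[ 0.47832422 -0.03657799  0.03318416] 0.05667836427672399 [ 0.4880183  -0.28525973  0.2825947 ]
```

View pics/g9.png

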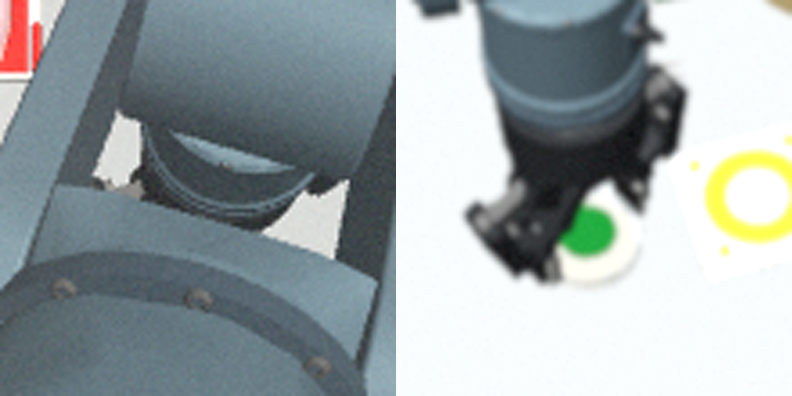

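Request:
arm_command:
  series:
    - [[0,0,0],[12,-1,0],50]
    - [[0,0,0],[22,-2,0],50]
    - [[0,0,0],[25,-2,0],50]
    - [[0,0,0],[25,-2,0],50]
    - [[0,0,0],[25,-2,0],50]

```text
t: 20.85
eef_pos: [0.5852, -0.0446, 0.028]
tcp_rot: [0.624, 0.781, -0.0, -0.001]
ft_force: [-0.1, 0.4, -0.2]
grip_width: 0.0567
```

Request:
arm_command:
  series:
    - [[0,0,0],[25,-2,0],50]
    - [[0,0,0],[22,0,0],50]
    - [[0,0,0],[11,0,0],50]
    - [[0,0,0],[0,0,0],50]
    - [[0,0,0],[0,0,0],50]

```text
t: 21.35
eef_pos: [0.6415, -0.0464, 0.0279]
tcp_rot: [0.624, 0.781, -0.001, -0.001]
ft_force: [-1.1, -0.3, -0.1]
grip_width: 0.0564
```

Request:
arm_command:
  series:
    - [[0,0,0],[1,-1,-10],50]
    - [[0,0,0],[0,0,-20],50]
    - [[0,0,0],[0,0,-12],50]
    - [[0,0,0],[0,0,-5],50]
    - [[0,0,0],[0,0,-2],50]

```text
t: 21.85
eef_pos: [0.6425, -0.0476, -0.0205]
tcp_rot: [0.624, 0.781, -0.0, -0.001]
ft_force: [0.0, -1.0, -0.2]
grip_width: 0.0568
```

Request:
arm_command:
  series:
    - [[0,0,0],[0,0,-1],50]
    - [[0,0,0],[0,0,0],50]
    - [[0,0,0],[0,0,0],50]

```text
t: 22.15
eef_pos: [0.644, -0.0478, -0.0197]
tcp_rot: [0.624, 0.781, 0.0, 0.001]
ft_force: [0.1, 0.0, -0.3]
grip_width: 0.0563
```

Request:
arm_command:
  series:
    - [[0,0,0],[0,0,-1],50]
    - [[0,0,0],[0,0,0],50]

```text
t: 22.35
eef_pos: [0.6435, -0.0477, -0.0213]
tcp_rot: [0.624, 0.781, 0.0, 0.0]
ft_force: [0.4, -0.2, 0.6]
grip_width: 0.0565
```

Request:
arm_command:
  series:
    - [[0,0,0],[0,0,-1],50]
    - [[0,0,0],[0,0,0],50]

```text
t: 22.55
eef_pos: [0.6433, -0.0477, -0.0226]
tcp_rot: [0.624, 0.781, -0.0, -0.0]
ft_force: [-0.8, -0.0, -0.7]
grip_width: 0.0565
```

Request:
arm_command:
  series:
    - [[0,0,0],[0,0,-1],50]
    - [[0,0,0],[0,0,0],50]

```text
t: 22.75
eef_pos: [0.6435, -0.0477, -0.0228]
tcp_rot: [0.624, 0.781, -0.0, 0.0]
ft_force: [-2.5, -0.2, 4.3]
grip_width: 0.0566
```

Contact with the plate: release, lift and look.

Request:
arm_command:
  series:
    - [[0,0,0],[0,0,0],59]
    - [[0,0,0],[0,0,0],63]
    - [[0,0,0],[0,0,0],70]
    - [[0,0,0],[0,0,0],78]
    - [[0,0,0],[0,0,0],78]

```text
t: 23.25
eef_pos: [0.6433, -0.0477, -0.0237]
tcp_rot: [0.624, 0.781, -0.0, -0.0]
ft_force: [-0.2, 0.0, -0.1]
grip_width: 0.0777
```

Request:
arm_command:
  series:
    - [[0,0,0],[0,0,10],78]
    - [[0,0,0],[0,0,35],78]
    - [[0,0,0],[0,0,45],78]
    - [[0,0,8],[0,35,0],78]
    - [[0,0,8],[0,40,0],78]

```text
t: 23.75
eef_pos: [0.6456, 0.0263, 0.0701]
tcp_rot: [0.508, 0.861, 0.001, 0.003]
ft_force: [-0.5, 0.9, -1.1]
grip_width: 0.078
```

Request:
arm_command:
  series:
    - [[0,0,8],[0,40,0],78]
    - [[0,0,8],[0,40,0],78]
    - [[0,0,8],[0,40,0],78]
    - [[0,0,8],[0,40,0],78]
    - [[0,0,8.5],[0,40,0],78]

```text
t: 24.25
eef_pos: [0.6435, 0.229, 0.0675]
tcp_rot: [0.177, 0.984, 0.0, 0.0]
ft_force: [0.4, -0.4, 0.4]
grip_width: 0.0779
```

Request:
arm_command:
  series:
    - [[0,0,8],[0,7,0],78]
    - [[0,0,0],[0,0,0],78]
    - [[0,0,0],[0,0,0],78]

```text
t: 24.55
eef_pos: [0.6435, 0.2339, 0.067]
tcp_rot: [0.113, 0.994, -0.0, 0.0]
ft_force: [0.1, -0.6, -0.3]
grip_width: 0.0782
```

```bash
python3 - <<'E'
from h import *
for n in("top","side"):
    c=robot.camera(n); 
    for z in(.021,): 
        w=near(c,mask(c,"green"),z,(643,-48),22); print(n,"sticker",len(w),w.mean(0),np.ptp(w,axis=0))
    try: print("dY",*ctr(c,"yellow",.015,(644,236),30))
    except Exception as e: print("dY hidden")
E
```

```text
top sticker 180 [643.06384773 -49.24057637] [31.6960521  32.11297657]
dY [643.7 233. ] [643.9 232.6]
side sticker 164 [642.56963041 -46.43006942] [28.78795438 29.1928446 ]
dY [643.4 235.5] [643.8 235.5]
```

Request:
arm_command:
  series:
    - [[0,0,-8],[0,0,0],78]
    - [[0,0,-8],[0,0,0],78]
    - [[0,0,-8],[0,0,0],78]
    - [[0,0,-8],[0,0,0],78]
    - [[0,0,-8],[0,0,0],78]

```text
t: 25.15
eef_pos: [0.6437, 0.2327, 0.0667]
tcp_rot: [0.448, 0.894, -0.0, 0.0]
ft_force: [-0.4, 0.1, -0.6]
grip_width: 0.0778
```

Request:
arm_command:
  series:
    - [[0,0,-8],[0,0,0],78]
    - [[0,0,-8],[0,0,0],78]
    - [[0,0,-8],[0,0,0],78]
    - [[0,0,-8],[0,0,0],78]
    - [[0,0,-8],[0,0,0],78]

```text
t: 25.65
eef_pos: [0.6437, 0.2327, 0.0667]
tcp_rot: [0.727, 0.686, -0.0, 0.0]
ft_force: [0.4, -0.2, -0.1]
grip_width: 0.0777
```

Request:
arm_command:
  series:
    - [[0,0,-8],[0,0,0],78]
    - [[0,0,-2],[0,0,0],78]
    - [[0,0,0],[0,0,0],78]
    - [[0,0,0],[0,0,0],78]

```text
t: 26.05
eef_pos: [0.6436, 0.2333, 0.0666]
tcp_rot: [0.781, 0.624, -0.0, 0.0]
ft_force: [-0.4, 0.5, -1.1]
grip_width: 0.0783
```

Request:
arm_command:
  series:
    - [[0,0,0],[0,1,-40],78]
    - [[0,0,0],[0,0,-30],78]
    - [[0,0,0],[0,0,-16],78]
    - [[0,0,0],[0,0,-7],78]
    - [[0,0,0],[0,0,-3],78]

```text
t: 26.55
eef_pos: [0.6436, 0.2352, -0.0296]
tcp_rot: [0.781, 0.624, -0.0, -0.0]
ft_force: [-0.1, 0.5, 0.1]
grip_width: 0.0779
```

Request:
arm_command:
  series:
    - [[0,0,0],[0,0,0],72]
    - [[0,0,0],[0,0,0],68]
    - [[0,0,0],[0,0,0],64]
    - [[0,0,0],[0,0,0],50]
    - [[0,0,0],[0,0,0],50]

```text
t: 27.05
eef_pos: [0.6449, 0.2356, -0.0274]
tcp_rot: [0.781, 0.624, 0.001, 0.001]
ft_force: [-1.1, -0.3, 4.7]
grip_width: 0.0564
```

Request:
arm_command:
  series:
    - [[0,0,0],[0,0,0],50]
    - [[0,0,0],[0,0,0],50]

```text
t: 27.25
eef_pos: [0.6449, 0.2356, -0.0273]
tcp_rot: [0.781, 0.624, 0.001, 0.001]
ft_force: [0.4, 0.4, 6.2]
grip_width: 0.056
```

Request:
arm_command:
  series:
    - [[0,0,0],[0,0,5],50]
    - [[0,0,0],[0,0,10],50]
    - [[0,0,0],[0,0,20],50]
    - [[0,0,0],[0,0,25],50]
    - [[0,0,0],[0,0,0],50]

```text
t: 27.75
eef_pos: [0.6467, 0.236, 0.0356]
tcp_rot: [0.781, 0.624, 0.003, 0.002]
ft_force: [0.8, 0.5, -0.5]
grip_width: 0.0562
```

Request:
arm_command:
  series:
    - [[0,0,0],[-12,-11,0],50]
    - [[0,0,0],[-22,-20,0],50]
    - [[0,0,0],[-25,-23,0],50]
    - [[0,0,0],[-25,-23,0],50]
    - [[0,0,0],[-25,-23,0],50]

```text
t: 28.25
eef_pos: [0.533, 0.1345, 0.0301]
tcp_rot: [0.781, 0.625, -0.0, -0.0]
ft_force: [0.2, -0.3, -0.3]
grip_width: 0.0562
```

Request:
arm_command:
  series:
    - [[0,0,0],[-25,-23,0],50]
    - [[0,0,0],[-22,-20,0],50]
    - [[0,0,0],[-12,-11,0],50]
    - [[0,0,0],[0,0,0],50]
    - [[0,0,0],[0,0,0],50]

```text
t: 28.75
eef_pos: [0.4759, 0.0813, 0.0307]
tcp_rot: [0.781, 0.624, 0.0, 0.0]
ft_force: [-1.0, 0.0, 0.4]
grip_width: 0.056
```

Request:
arm_command:
  series:
    - [[0,0,0],[-2,-1,-10],50]
    - [[0,0,0],[0,0,-20],50]
    - [[0,0,0],[0,0,-12],50]
    - [[0,0,0],[0,0,-5],50]
    - [[0,0,0],[0,0,-2],50]

```text
t: 29.25
eef_pos: [0.4729, 0.0806, -0.0195]
tcp_rot: [0.781, 0.625, -0.001, -0.001]
ft_force: [-0.1, 0.4, -0.4]
grip_width: 0.0562
```

Request:
arm_command:
  series:
    - [[0,0,0],[0,0,-1],50]
    - [[0,0,0],[0,0,0],50]
    - [[0,0,0],[0,0,0],50]

```text
t: 29.55
eef_pos: [0.4739, 0.0803, -0.019]
tcp_rot: [0.781, 0.624, 0.0, 0.0]
ft_force: [0.2, -0.2, -0.9]
grip_width: 0.0559
```

Request:
arm_command:
  series:
    - [[0,0,0],[0,0,-1],50]
    - [[0,0,0],[0,0,0],50]

```text
t: 29.75
eef_pos: [0.4736, 0.0802, -0.0203]
tcp_rot: [0.781, 0.624, 0.0, 0.0]
ft_force: [0.6, 0.5, -0.0]
grip_width: 0.0563
```

Request:
arm_command:
  series:
    - [[0,0,0],[0,0,-1],50]
    - [[0,0,0],[0,0,0],50]

```text
t: 29.95
eef_pos: [0.4736, 0.0803, -0.0214]
tcp_rot: [0.781, 0.624, 0.0, 0.0]
ft_force: [0.8, 0.5, 1.1]
grip_width: 0.0562
```

Request:
arm_command:
  series:
    - [[0,0,0],[0,0,-1],50]
    - [[0,0,0],[0,0,0],50]

```text
t: 30.15
eef_pos: [0.4736, 0.0803, -0.0215]
tcp_rot: [0.781, 0.624, -0.0, 0.0]
ft_force: [-4.5, -0.5, 13.2]
grip_width: 0.0562
```

Request:
arm_command:
  series:
    - [[0,0,0],[0,0,0],59]
    - [[0,0,0],[0,0,0],63]
    - [[0,0,0],[0,0,0],70]
    - [[0,0,0],[0,0,0],78]
    - [[0,0,0],[0,0,0],78]

```text
t: 30.65
eef_pos: [0.4733, 0.0803, -0.0227]
tcp_rot: [0.781, 0.624, -0.0, -0.0]
ft_force: [-0.5, -0.5, -0.0]
grip_width: 0.078
```

Request:
arm_command:
  series:
    - [[0,0,0],[0,0,10],78]
    - [[0,0,0],[0,0,35],78]
    - [[0,0,0],[0,0,45],78]
    - [[0,0,0],[0,0,40],78]
    - [[0,0,0],[-10,40,10],78]

```text
t: 31.15
eef_pos: [0.4684, 0.1178, 0.1236]
tcp_rot: [0.783, 0.622, 0.004, 0.004]
ft_force: [0.8, 0.4, 0.6]
grip_width: 0.0781
```

Request:
arm_command:
  series:
    - [[0,0,0],[-15,40,0],78]
    - [[0,0,0],[-15,40,0],78]
    - [[0,0,0],[-15,40,0],78]
    - [[0,0,0],[-15,40,0],78]
    - [[0,0,0],[-15,40,0],78]

```text
t: 31.65
eef_pos: [0.3877, 0.3219, 0.1185]
tcp_rot: [0.781, 0.624, 0.001, 0.0]
ft_force: [0.7, -0.5, 0.2]
grip_width: 0.0775
```

Request:
arm_command:
  series:
    - [[0,0,0],[-20,35,0],78]
    - [[0,0,0],[-20,35,0],78]
    - [[0,0,0],[-20,35,0],78]
    - [[0,0,0],[0,0,0],78]

```text
t: 32.05
eef_pos: [0.3258, 0.4287, 0.1184]
tcp_rot: [0.78, 0.626, 0.001, -0.001]
ft_force: [0.5, -0.1, -0.3]
grip_width: 0.0781
```

```bash
python3 - <<'E'
from h import *
for n in("top","side"):
    c=robot.camera(n)
    for col,p in(("green",(643,-48)),("yellow",(473,80))):
        w=near(c,mask(c,col),.021,p,22); print(n,col,len(w),w.mean(0),np.ptp(w,axis=0))
    I=c["color"][:,:,::-1]
    I=I[90:310,150:430] if n=="top" else I[90:370,150:430]
    cv2.imwrite(f"pics/{n}9.png",cv2.convertScaleAbs(cv2.resize(I,None,fx=2.1 if n=="side" else 2.7,fy=2.1 if n=="side" else 2.7,interpolation=2),alpha=1.4))
E
```

```text
top green 178 [642.96349052 -49.30357675] [31.6960521  32.11297657]
top yellow 218 [473.3457479  78.8323495] [31.69804281 33.02199298]
side green 165 [642.63620602 -46.36950762] [28.78795438 29.1928446 ]
side yellow 146 [473.02570282  81.40682891] [31.42252105 31.09816058]
```

View pics/top9.png

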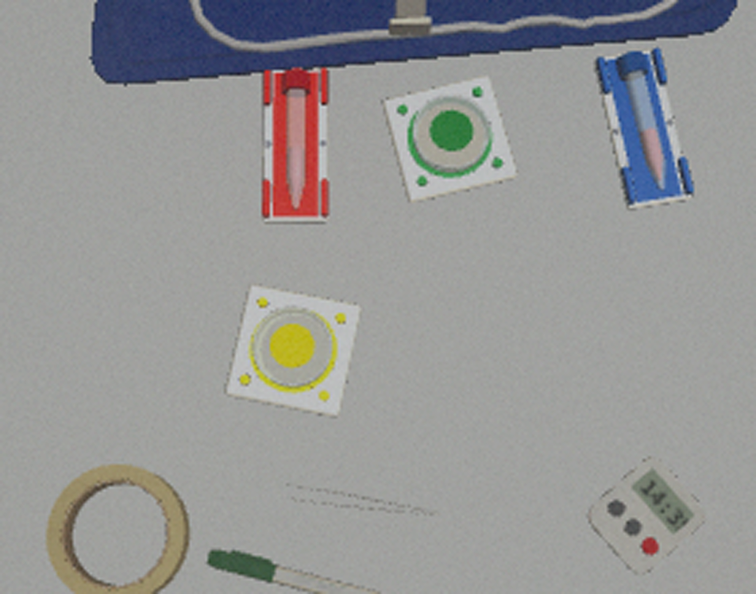

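View pics/side9.png

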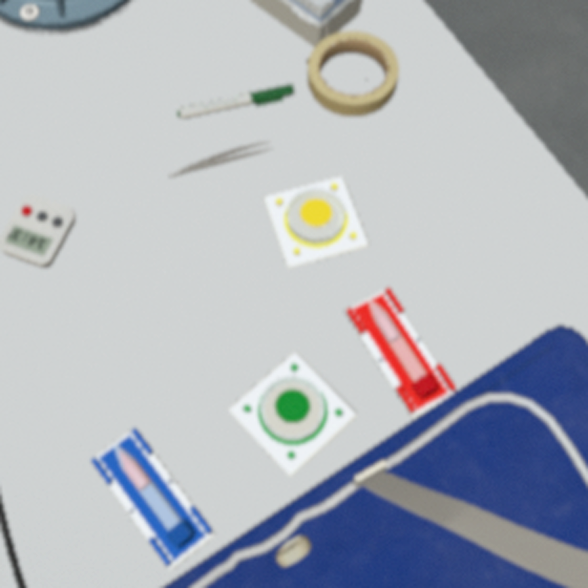

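```bash
python3 - <<'E'
from h import *
t=robot.camera("top");s=robot.camera("side")
u=np.array([np.cos(np.radians(8.4)),np.sin(np.radians(8.4))])
for c,cap,tip in((t,(384.8,114.4),(395.2,159.6)),(s,(181/2.1+150,533/2.1+90),(122/2.1+150,450/2.1+90))):
    for nm,p in(("cap",cap),("tip",tip)):
        d=cast(c,p,.0165)[0]-[648,-202]; print(nm,"along",round(d@u,1),"across",round(d@[-u[1],u[0]],1))
E
```

```text
cap along 46.4 across -3.4
tip along -57.3 across -2.9
cap along 48.2 across 1.7
tip along -48.3 across 3.3
```

```bash
python3 -c "
from plant import robot
print(robot.sign_off())"
```

```text
the job is handed in; nothing more can be done
None
```

All four samples are in the holders of their own colour, set out in the order red tube, blue tube, green dish, yellow dish. I handed the job in at about 32 s of the 93 s, with the arm clear of everything.

**Final checks**
- **Red tube:** about 2 mm or less off centre along its cradle, lying between the rails.
- **Blue tube:** about 2 mm off centre along its cradle. The two views put it 3 mm to either side of the middle, which averages out near centre.
- **Dishes:** within about 0.5 mm of the stand centres, flat between the posts. Both looked level.
- **Timer and tape roll:** they look unmoved in the final pictures, though I judged that by eye rather than measuring it.

**What disagreed or failed**
- **Reported tool height:** the first grasp of the red tube closed on air above it, and the tube did not move. A slow touch on the bare bench showed the fingertips about 30 mm higher than the reported TCP, so I worked with that correction from then on.
- **Finger opening:** it read 2 to 4 mm less than the stated widths while gripping.
- **Cameras:** the two views differ by about 2.5 mm in y, so I averaged them.
- **Force:** the highest I read was about 13 N, when setting the yellow dish down on its stand.

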